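# Take the parts pile apart onto its rests

## Task

Take the pile on the desk apart from the top, one thing at a time and without dragging or toppling what lies below, and lay each thing flat, the same way up as it lay in the pile, on the middle of the low rest that has its shape: the USB stick on the narrow strip, the heat sink on the square, the roll of tape on the round one and the remote control on the broad oblong. Things that lie on an oblong or square rest must line up with its sides (either way round will do), and the solder spool and the bit block standing about are to be left where they are.

Things in the scene. Friction and masses are not known exactly. Their poses are not given: they have to be found in the camera images.
- stick_mid (a point): USB stick, top of the pile at the start: red body with a bright metal plug, 18 wide (its x) x 56 long (its y) x 8 mm high, lying flat. The point is its centre, half-way up (4 mm above its underside); z is up. The 40 mm body half is on +y, the plug (12 mm wide) on -y; take it across its 18 mm width, at the centre or slightly to +y.
- sink_mid (a point): Heat sink, second in the pile, under the stick: square block of black fins, 40 x 40 mm (its x and y), solid from 9 mm below to 9 mm above this point, which is its centre half-way up; z is up, fins on top. Take it across 40 mm.
- tape_mid (a point): Roll of black insulating tape, third in the pile, lying flat under the heat sink: 60 mm across (up to 62), 19 mm high. The point is its centre, half-way up (9.5 mm above its underside); z is up. It is round, so its yaw does not matter.
- remote_mid (a point): Thin remote control with many small round keys, bottom of the pile, on the desk: 86 long (its x) x 52 wide (its y) x 6 mm thick, keys up. The point is its centre, half-way up (3 mm above its underside); z is up. Take it across 52 mm.
- strip_rest_top (a point): Narrow strip-shaped white rest with a grey felt top, fixed to the desk, 34 (its x) x 72 mm (its y), 10 mm high; place of the USB stick, lengthwise (stick's y along the rest's y, either way round). The point is the centre of its flat top, 10 mm above the desk.
- square_rest_top (a point): Square white rest with a grey felt top, fixed to the desk, 52 x 52 mm (its x and y), 10 mm high; place of the heat sink, sides parallel. The point is the centre of its flat top, 10 mm above the desk.
- round_rest_top (a point): Round white rest with a grey felt top, fixed to the desk, 72 mm across, 10 mm high; place of the roll of tape. The point is the centre of its flat top, 10 mm above the desk.
- oblong_rest_top (a point): Broad oblong white rest with a grey felt top, fixed to the desk, 96 (its x) x 62 mm (its y), 10 mm high; place of the remote control, lengthwise (remote's x along the rest's x, either way round). The point is the centre of its flat top, 10 mm above the desk.
- spool: Bystander, leave alone: blue-flanged reel of solder, 52 mm across, 34 mm high, standing loose. The origin is on its underside, 17 mm from its axis (the axis is at its own y = +17 mm).
- bits: Bystander, leave alone: red block of screw bits, 26 (its x) x 90 (its y) x 29 mm high, standing loose. The origin is the centre of its underside.
Mind the look-alikes: they are no part of the job. Of the things that look like the part that bears sink_mid, the smaller one is meant.

How it is judged:
On the way, in this order (a step that is already met when the one before it is completed fails the run):
1. the USB stick lies on its own rest (horizontal distance between stick_mid and strip_rest_top below 0.01 m and z of stick_mid in the frame of strip_rest_top between 0 and 0.008 m and angle between stick_mid's own z axis and vertical below 0.15 rad and linear speed of stick below 0.02 m/s and angle between the x axis of stick_mid and the x axis of strip_rest_top, either way round below 0.2 rad), for 0.2 s.
2. the heat sink lies on its own rest (horizontal distance between sink_mid and square_rest_top below 0.01 m and z of sink_mid in the frame of square_rest_top between 0.005 and 0.013 m and angle between sink_mid's own z axis and vertical below 0.15 rad and linear speed of sink below 0.02 m/s and (angle between the x axis of sink_mid and the x axis of square_rest_top, either way round below 0.2 rad or angle between the x axis of sink_mid and the y axis of square_rest_top, either way round below 0.2 rad)), for 0.2 s.
3. the roll of tape lies on its own rest (horizontal distance between tape_mid and round_rest_top below 0.01 m and z of tape_mid in the frame of round_rest_top between 0.0055 and 0.0135 m and angle between tape_mid's own z axis and vertical below 0.15 rad and linear speed of tape below 0.02 m/s), for 0.2 s.
4. the remote control lies on its own rest (horizontal distance between remote_mid and oblong_rest_top below 0.01 m and z of remote_mid in the frame of oblong_rest_top between -0.001 and 0.007 m and angle between remote_mid's own z axis and vertical below 0.15 rad and linear speed of remote below 0.02 m/s and angle between the x axis of remote_mid and the x axis of oblong_rest_top, either way round below 0.2 rad), for 0.2 s.
At the end, for the whole second after the job is handed in: Each thing lies flat (within 0.15 rad) and at rest directly on the top of its own rest (height within 4 mm), its centre within 10 mm of the rest's centre; stick, heat sink and remote line up with the sides of their rests within 0.2 rad (all of step 1 and all of step 2 and all of step 3 and all of step 4); the robot touches nothing.
It fails at once if the heat sink is dragged or carried off (over 30 mm) before the USB stick above it has been set over its rest (distance of sink_mid from where it was at the start of the episode above 0.03 m and horizontal distance between stick_mid and strip_rest_top above 0.03 m).
It fails at once if the roll of tape is dragged or carried off (over 30 mm) before the heat sink above it has been set over its rest (distance of tape_mid from where it was at the start of the episode above 0.03 m and horizontal distance between sink_mid and square_rest_top above 0.03 m).
It fails at once if the remote control is dragged or carried off (over 30 mm) before the roll of tape above it has been set over its rest (distance of remote_mid from where it was at the start of the episode above 0.03 m and horizontal distance between tape_mid and round_rest_top above 0.03 m).
It fails at once if one of the four things tips over (angle between any of stick_mid, sink_mid, tape_mid, remote_mid's own z axis and vertical above 0.9 rad).
It fails at once if the solder spool or the bit block is moved more than 30 mm (distance of any of spool, bits from where it was at the start of the episode above 0.03 m).
It also fails if it takes over 128 s, if anything falls off the work surface, if the arm or the gripper's body presses on something with over 40 N, if the wrist force passes 120 N, or if a joint passes its speed limit or range.

## Robot

A 6-joint arm with a two-finger parallel gripper is mounted at the origin on a cart in front of the work surface, level with it; the furniture and walls round the work are solid. World frame = base frame: x ahead of the robot, y to its left, z up, the work surface at z = 0. Lengths are in m, angles in rad, forces in N, time in s.
With the tool pointing down it reaches from about 0.35 to 0.775 m from the base axis. Payload 7.3 kg.
Tool frame: the origin (TCP) lies midway between the tips of the shut fingers; the grasp point (between the pads) lies grasp_offset behind it (grasp_offset is the distance from the TCP to the grasp point, in m); z points along the fingers, y is the line along which they close (so a half turn about z gives the same grasp; the last joint's range is limited). The gripper opens to 92 mm and grips with 3 to 60 N. Pads are 19 mm wide; open, the fingers measure 130 mm over their backs; the gripper's body (75 mm by 190 mm) begins 47 mm behind the grasp point.
Start: joints at [1.081, 0.342, 1.524, -0, 1.275, -0.146], TCP at [0.177, 0.494, 0.227] pointing down, gripper open.
Joint ranges: [-2.53, 2.53], [-0.77, 2.02], [0.04, 2.7], [-1, 4.14], [0.28, 2.66], [-3.11, 3.11]. Speed limits (rad/s): [2.57, 2.57, 3.14, 3.14, 3.14, 3.14].

## Interface

Orientations are given as [roll, pitch, yaw] about the fixed x, y, z axes, in that order (R = Rz(yaw) Ry(pitch) Rx(roll)).
In Python, from cell import * gives the robot as it stands.
- The arm moves only by the tool step_arm, never from a script. Its argument "plan" is a list of rows, each a list of 5 numbers: the closure, from -1 (fully open) to 1 (shut), then the shift along the tool's x, y, z in m, then the turn about the tool's z in rad. In form: [[hand, x, y, z, twist], ...]. A call has 1 to 20 rows; each row is the pose to reach, as a shift and turn from the pose commanded when the call began, along the tool's axes at that moment; what a row does not reach only later rows make up. A row lasts 1/8 s, in which the tool goes at most 62.5 mm and 10.7 degrees, less where a joint would pass 70% of its speed; a pose out of reach is approached as far as the arm can. A call with a gripper value outside its range is refused whole. The fingers move at their own pace and stop on an object; "grip_force" is the grip in N (left out, the last holds). Time passes only in rows, so rows that repeat a pose let the fingers close. It gives the time, the measured TCP pose, the force, the opening and the grip force at its end, in the units of the state.
- observe(): the state, without advancing time (a new reading comes with each control period).
- read_camera(name): name is "scene" or "side" or "wrist"; returns a dict with "img" (480x640x3 uint8, red, green, blue), "range_z" (480x640 float32, m along the optical axis (not along the pixel's ray), 0 where there is no reading), "fx", "fy", "cx", "cy" (pixels), "R" (3x3) and "t" (3): a world point X has camera coordinates R X + t; the wrist camera has in their place "T_tool_cam" (4x4, takes a point from camera to tool coordinates, whose origin is the TCP and whose axes are the flange's). Camera axes: x right, y down, z forward; pixel columns grow to the right and rows downward; lengths in m; the calibration is good to about 2 mm. A picture is of the moment at which its call begins: read the wrist's pose just before it.
- hand_in(): hands the job in; it is judged then, once.
The state is a dict: "time": time; "qpos": joint angles; "qvel": joint speeds; "joint_efforts": joint torques, N m; "tool_pos": TCP position; "tool_rot": TCP orientation; "contact_force": force on the tool from outside, world axes, zero at the start; "torque": the same for the moment, N m; "opening": finger opening in m; "grip_force": force on a finger pad.
Only numpy, scipy, OpenCV 4.12 (cv2) and the standard library are available. Lean on these libraries where they do the work, as an engineer would, in place of code of your own. Each camera call takes 0.05 s, during which the arm holds its last target. There are 200 camera calls.

## Working session

There is one attempt and no reset: what is moved stays moved. The work goes in short steps, Python scripts to look and compute and a tool call to move; the robot and the scene stay as the last step left them, time stands still between calls to the robot, and variables do not carry over. Pictures are saved under pics/ and viewed, at most 14 in all, crops included, and the job is handed in when it is done.

Besides the shell and the picture viewer there is one more tool, called after "Call:" by a JSON object that holds its "method" and its "body". step_arm: Moves the arm, as the interface text tells. Its arguments: {"type":"object","properties":{"plan":{"type":"array","items":{"type":"array","items":{"type":"number"}}},"grip_force":{"type":"number"}},"required":["plan"]}

```bash
mkdir -p pics; cat > h.py <<'E'
from cell import *
import numpy as np, cv2
from scipy.spatial.transform import Rotation as Ro
def grab(n):
    s=observe(); c=read_camera(n)
    if n=="wrist":
        T=np.eye(4); T[:3,:3]=Ro.from_euler('xyz',s['tool_rot']).as_matrix(); T[:3,3]=s['tool_pos']
        W=T@c['T_tool_cam']
    else:
        W=np.eye(4); R=np.array(c['R']); W[:3,:3]=R.T; W[:3,3]=-R.T@np.array(c['t'])
    v,u=np.mgrid[:480,:640]; z=c['range_z']
    P=np.stack([(u-c['cx'])/c['fx']*z,(v-c['cy'])/c['fy']*z,z],-1)@W[:3,:3].T+W[:3,3]
    P[z==0]=np.nan
    return c['img'],P,s
def save(n,img): cv2.imwrite('pics/'+n,img[...,::-1])
E
python3 - <<'E'
from h import *
s=observe();print({k:np.round(v,3) for k,v in s.items()})
try: print(grasp_offset)
except Exception as e: print(e)
for n in('scene','side'):
    i,P,_=grab(n); save(n+'0.png',i); np.savez(n+'0.npz',i=i,P=P)
E
```

```text
{'time': np.float64(0.0), 'qpos': array([ 1.081,  0.343,  1.525,  0.   ,  1.275, -0.146]), 'qvel': array([-0.   , -0.   ,  0.001, -0.001,  0.002, -0.002]), 'joint_efforts': array([ -0.   , -43.125, -24.421,   0.072,   0.056,  -0.   ]), 'tool_pos': array([0.177, 0.494, 0.226]), 'tool_rot': array([-3.14 , -0.   ,  2.798]), 'contact_force': array([ 0.422,  0.982, -0.336]), 'torque': array([-0.063, -0.047,  0.01 ]), 'grip_force': np.float64(0.0), 'opening': np.float64(0.092)}
0.0188
```

View pics/scene0.png

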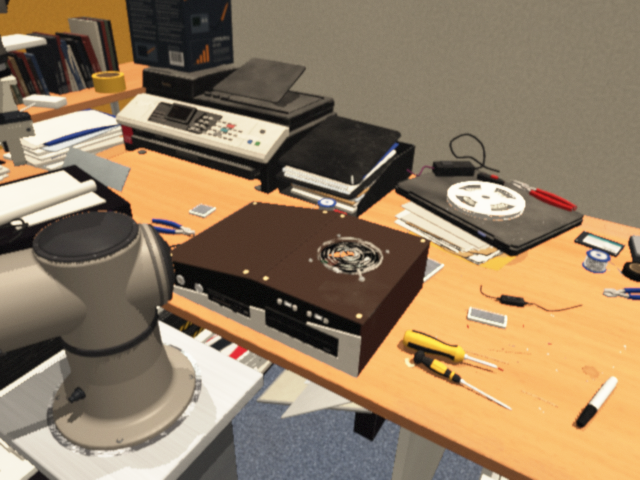

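View pics/side0.png

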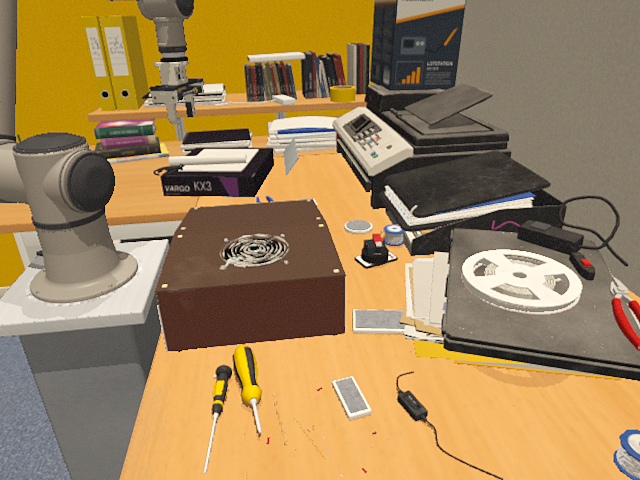

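Side view: round rest (357,227), spool (393,235), pile (376,250), oblong rest (378,321) and strip rest (350,397). Scene view: the square rest seems to be at (202,211). I'll crop in on these.

```bash
python3 - <<'E'
from h import *
a=np.load('side0.npz');b=np.load('scene0.npz')
c1=cv2.resize(a['i'][190:290,300:433],(800,600),interpolation=cv2.INTER_CUBIC); save('c1.png',c1)
for d,n,pts in((a,'side',[(357,227),(393,228),(376,240),(376,258),(378,321),(350,397),(260,205),(330,200),(340,330),(170,345),(440,240),(410,290)]),(b,'scene',[(202,211),(487,317),(430,268),(327,204),(172,227),(270,215),(425,240)])):
    for u,v in pts: print(n,u,v,np.round(d['P'][v,u],3))
E
```

```text
side 357 227 [0.625 0.117 0.011]
side 393 228 [0.697 0.044 0.035]
side 376 240 [ 0.634 -0.041  0.05 ]
side 376 258 [ 0.628 -0.067  0.019]
side 378 321 [ 0.58  -0.277  0.01 ]
side 350 397 [ 0.496 -0.446  0.01 ]
side 260 205 [0.386 0.11  0.092]
side 330 200 [0.591 0.342 0.   ]
side 340 330 [ 0.508 -0.299  0.015]
side 170 345 [ 0.226 -0.3    0.021]
side 440 240 [ 0.781 -0.04   0.037]
side 410 290 [ 0.64  -0.263  0.059]
scene 202 211 [0.51  0.313 0.009]
scene 487 317 [ 0.492 -0.442  0.009]
scene 430 268 [ 0.589 -0.29   0.011]
scene 327 204 [0.691 0.036 0.033]
scene 172 227 [0.416 0.328 0.   ]
scene 270 215 [0.457 0.049 0.101]
scene 425 240 [ 0.508 -0.292  0.125]
```

View pics/c1.png

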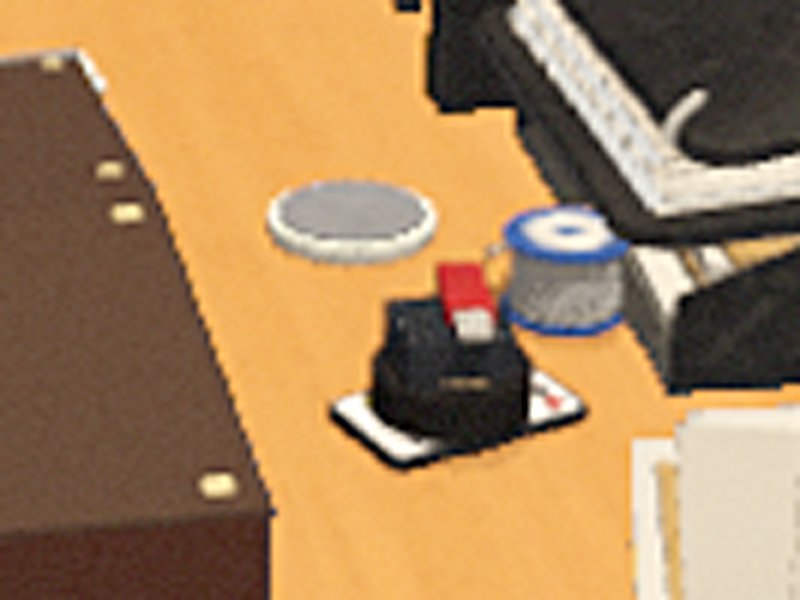

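The crop shows the pile at about (450,380): the red stick on the black sink, on the tape, on the white remote. The spool is to its right and the round rest to its left. I'll move above it for a closer look.

Call:
{"method": "step_arm", "body": {"plan": [[-1,-0.05,-0.033,-0.05,0],[-1,-0.1,-0.066,-0.054,0],[-1,-0.15,-0.1,-0.054,0],[-1,-0.2,-0.131,-0.054,0],[-1,-0.25,-0.164,-0.054,0],[-1,-0.3,-0.197,-0.054,0],[-1,-0.35,-0.23,-0.054,0],[-1,-0.4,-0.262,-0.054,0],[-1,-0.45,-0.295,-0.054,0],[-1,-0.5,-0.328,-0.054,0],[-1,-0.56,-0.367,-0.054,0],[-1,-0.56,-0.367,-0.054,0],[-1,-0.56,-0.367,-0.054,0]]}}

```text
time: 1.72
tool_pos: [0.5802, -0.0401, 0.2799]
tool_rot: [3.141, -0.002, 2.797]
contact_force: [-0.5, 0.5, 0.5]
opening: 0.092
grip_force: 0.0
```

```bash
python3 - <<'E'
from h import *
i,P,s=grab('wrist'); save('w1.png',i); np.savez('w1.npz',i=i,P=P)
print(np.round(s['tool_pos'],3),np.round(s['tool_rot'],3)); print(np.round(read_camera('wrist')['T_tool_cam'],3))
# top height extents of the case from fixed views
a=np.load('side0.npz')['P'].reshape(-1,3);b=np.load('scene0.npz')['P'].reshape(-1,3)
Q=np.vstack([a,b]);Q=Q[np.isfinite(Q).all(1)&(np.abs(Q[:,1])<.56)&(Q[:,0]>.2)&(Q[:,0]<.92)&(Q[:,2]<.4)]
H=np.full((36,56),-1.)
ix=((Q[:,0]-.2)/.02).astype(int);iy=((.56-Q[:,1])/.02).astype(int)
np.maximum.at(H,(ix.clip(0,35),iy.clip(0,55)),Q[:,2])
for k in range(35,-1,-1): print('%.2f'%(.2+.02*k),' '.join('%2d'%round(h*100) if h>-.5 else ' .' for h in H[k]))
E
```

```text
[ 0.58 -0.04  0.28] [ 3.141e+00 -2.000e-03  2.797e+00]
[[-0.    -0.954 -0.301  0.081]
 [ 1.     0.    -0.001  0.001]
 [ 0.001 -0.301  0.954 -0.158]
 [ 0.     0.     0.     1.   ]]
0.90 23 23 23 23 23 23 23 23 23 23 23 23 21 21 21 21 20 14 14 14 14 13 13 13 13 13 13 12 13 12 11  0  0  0  .  . 13 14 14 13 13 12 12 12 13 12 11 12 12 12 12 12 11  0  0  1
0.88 22 22 22 22 22 22 22 22 22 22 22 22 21 21 21 21 20 14 13 13 13 13 13 13 13 13 12 12 12 11 10  0  0  0  . 12 13 14 14 13 10 10 11 11 12 12 11 10 12 12 12 12 12 12  0  0
0.86 22 21 21 22 22 21 21 21 22 21 21 21 21 21 21 20 20 13 13 13 13 13 13 12 12 12 12 12 12 11 10  0  0 11  . 13 12 13 13 10 11 12 12 12 12 12 12 12 10 11 12 12 12 12 11 10
0.84 20 20 21 21 21 21 21 21 21 21 21 21 21 21 21 21 20 13 13 13 13 13 12 12 12 12 12 12 11 11  9  0  0 11 11 12 10 10 10 10 12 12 12 12 12 12 12 12 12 10 10 11 12 12 11 10
0.82 22 22 22 22 21 21 21 21 21 21 21 21 21 21 21 21 20 13 13 12 12 12 12 12 12 12 11 11 11 11  9  0  0  0 10 10 11 11 10 11 12 12 12 12 12 12 12 12 12 10 10 10 10 10 10 10
0.80 20 20 20 20 20 20 20 20 20 20 20 20 20 20 20 20 20
[... 4610 characters left out ...]
 1  0  0
0.26  7 11 11  7  8  7  7  0  0  0  .  .  .  .  .  .  .  .  .  .  9  9  9 10 10 10 11 11 12 12 12 13 13 13 13 13 13 13 13 13 13 13 13 13  0  0  0  0  0  0  0  0  0  0  0  0
0.24  7 11 11  7  8  7  7  0  0  0  .  .  .  .  .  .  .  .  .  .  9  9  9 10 10 10 11 11 11 12 12 13 13 13 13 13 13 13 13 13 13 13 13 13  0  0  0  0  0  0  0  0  0  0  0  0
0.22 34 32 11  8  7  7  6  0  0  0  .  .  .  .  .  .  .  .  .  .  9  9  9 10 10 10 11 11 11 12 12 13 13 13 13 13 13 13 13 13 13 13 13 13  0  0  0  0  0  0  0  0  0  0  0  0
0.20 34 34 38 40 40 39  0  0  0  0  .  .  .  .  .  .  .  .  .  .  8  9  9 10 10 10 11 11 12 12 12 12 13 13 13 13 13 13 13 13 13 13 13 13  0  0  0  0  0  0  0  0  0  0  0  0
```

View pics/w1.png

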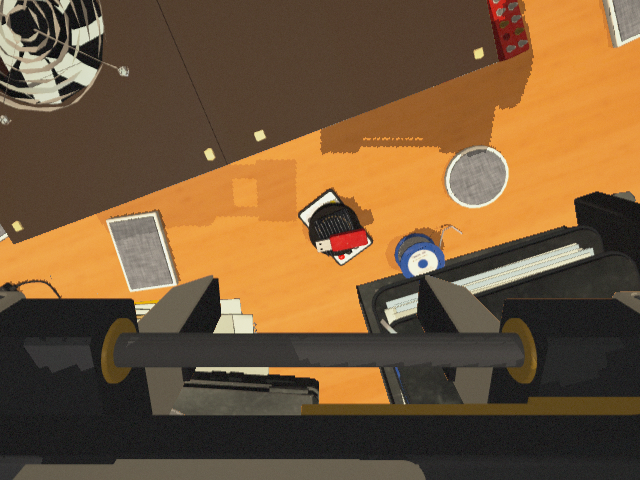

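The wrist view shows the pile at (337,232), spool (420,255), round rest (477,177), oblong rest (142,250), a corner of the square rest (625,20) and the bits (510,25). For the heat sink there is only one candidate, in the pile; a larger look-alike would have to be elsewhere. Next I'll measure from this cloud.

```bash
cat >> h.py <<'E'
def rect(pts):
    (c,(w,h),a)=cv2.minAreaRect((pts[:,:2]*1000).astype(np.float32))
    if w<h: w,h,a=h,w,a+90
    return 'c=(%.1f,%.1f) %.1fx%.1f long-axis %.1f deg z=%.1f n=%d'%(c[0],c[1],w,h,(a+90)%180-90,np.median(pts[:,2])*1000,len(pts))
def comps(P,m,mn=40):
    n,l,st,_=cv2.connectedComponentsWithStats(cv2.morphologyEx(m.astype(np.uint8),cv2.MORPH_OPEN,np.ones((2,2))))
    for k in range(1,n):
        if st[k,4]>=mn: print('  px',st[k,:4],rect(P[l==k]))
def near(P,x,y,r): return np.hypot(P[...,0]-x,P[...,1]-y)<r
def report(i,P,px,py):
    hsv=cv2.cvtColor(i,cv2.COLOR_RGB2HSV); S,V,Hh=hsv[...,1],hsv[...,2],hsv[...,0]
    z=P[...,2]; N=near(P,px,py,.075)
    print('stick red');comps(P,N&((Hh<8)|(Hh>172))&(S>150)&(z>.035))
    for lo,hi,t in((.046,.06,'stick'),(.036,.046,'sink'),(.019,.032,'tape'),(.003,.0095,'remote')):
        print(t);comps(P,N&(z>lo)&(z<hi))
    print('rests');comps(P,(z>.006)&(z<.015)&(S<70)&~N,150)
E
python3 - <<'E'
from h import *
d=np.load('w1.npz'); report(d['i'],d['P'],.62,-.045)
for n in('side0','scene0'):
    e=np.load(n+'.npz'); print(n); report(e['i'],e['P'],.62,-.045)
c=cv2.resize(d['i'][170:290,260:420],(800,600),interpolation=cv2.INTER_CUBIC); save('c2.png',c)
E
```

```text
stick red
  px [331 229  37  24] c=(648.9,-25.7) 44.0x28.3 long-axis 73.4 deg z=nan n=605
stick
  px [317 230  52  23] c=(648.0,-34.9) 61.5x34.7 long-axis 81.7 deg z=nan n=758
sink
tape
  px [310 206  52  43] c=(638.1,-38.4) 50.7x48.6 long-axis -48.8 deg z=nan n=804
  px [333 249  20   8] c=(662.5,-38.7) 23.7x18.7 long-axis 75.4 deg z=23.7 n=77
remote
  px [299 190  45  39] c=(607.1,-47.8) 51.9x22.7 long-axis -72.6 deg z=nan n=540
  px [333 236  41  31] c=(673.5,-26.0) 52.3x19.2 long-axis -77.5 deg z=nan n=315
rests
  px [607   0  33  47] c=(529.4,305.1) 56.9x17.2 long-axis 36.1 deg z=nan n=1200
  px [446 147  63  62] c=(628.4,134.6) 65.3x62.9 long-axis 44.0 deg z=nan n=3025
  px [107 213  71  80] c=(593.4,-203.6) 212.3x102.9 long-axis 85.7 deg z=nan n=3740
side0
stick red
  px [374 235   9   8] c=(650.0,15.4) 142.2x7.3 long-axis 71.4 deg z=nan n=56
stick
  px [373 234  10  13] c=(653.4,12.9) 157.2x17.8 long-axis 74.6 deg z=nan n=100
sink
  px [364 240  23  11] c=(640.0,-12.3) 102.8x49.1 long-axis 73.9 deg z=41.6 n=136
tape
  px [362 247  28  13] c=(646.0,-36.6) 90.5x52.6 long-axis 2
[... 433 characters left out ...]
=1024
  px [333 377  39  40] c=(500.0,-437.8) 77.0x37.3 long-axis -80.1 deg z=nan n=874
  px [399 392  29  30] c=(579.4,-473.2) 56.6x25.8 long-axis -58.7 deg z=nan n=410
scene0
stick red
stick
sink
tape
remote
rests
  px [191 206  25  11] c=(517.2,316.1) 52.3x46.3 long-axis 9.3 deg z=8.6 n=166
  px [590 212  50  14] c=(1097.4,-623.1) 119.1x17.5 long-axis -88.8 deg z=8.5 n=156
  px [425 260  20  22] c=(nan,nan) 0.0x0.0 long-axis 0.0 deg z=nan n=203
  px [469 309  39  19] c=(494.9,-444.7) 73.9x35.9 long-axis -74.5 deg z=8.7 n=412
  px [ 54 346 143 104] c=(-10.5,-21.4) 212.2x172.1 long-axis -31.5 deg z=nan n=3908
  px [591 378  28  32] c=(409.7,-654.7) 108.4x11.0 long-axis -18.0 deg z=nan n=250
```

View pics/c2.png

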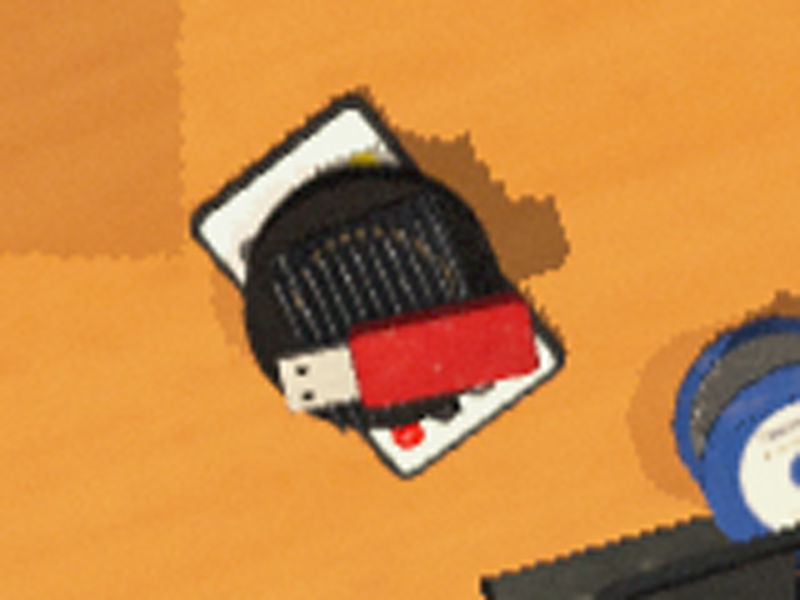

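The crop confirms the pile: stick on top with plug to the left, sink fins beneath, then tape, then remote. I'll turn toward the stick grasp yaw and look from nearer, using ray/plane intersection so range dropouts don't matter.

Call:
{"method": "step_arm", "body": {"plan": [[-1,-0.01,0.01,0.02,0.18],[-1,-0.02,0.02,0.04,0.36],[-1,-0.03,0.03,0.06,0.54],[-1,-0.04,0.04,0.08,0.72],[-1,-0.043,0.05,0.09,0.9],[-1,-0.043,0.05,0.09,1.08],[-1,-0.043,0.05,0.09,1.26],[-1,-0.043,0.05,0.09,1.4],[-1,-0.043,0.05,0.09,1.4],[-1,-0.043,0.05,0.09,1.4]]}}

```text
time: 3.08
tool_pos: [0.6375, -0.0065, 0.1912]
tool_rot: [3.141, -0.0, 1.402]
contact_force: [0.5, -0.5, -0.3]
opening: 0.092
grip_force: 0.0
```

```bash
cat >> h.py <<'E'
def grab2(n):
    s=observe(); c=read_camera(n)
    if n=="wrist":
        T=np.eye(4); T[:3,:3]=Ro.from_euler('xyz',s['tool_rot']).as_matrix(); T[:3,3]=s['tool_pos']
        W=T@c['T_tool_cam']
    else:
        W=np.eye(4); R=np.array(c['R']); W[:3,:3]=R.T; W[:3,3]=-R.T@np.array(c['t'])
    v,u=np.mgrid[:480,:640]; z=c['range_z']
    D=np.stack([(u-c['cx'])/c['fx'],(v-c['cy'])/c['fy'],np.ones_like(z)],-1)@W[:3,:3].T
    P=D*z[...,None]+W[:3,3]; P[z==0]=np.nan
    return dict(i=c['img'],P=P,D=D,o=W[:3,3],s=s)
def onplane(d,uv,z):
    uv=np.atleast_2d(np.round(uv).astype(int)); D=d['D'][uv[:,1],uv[:,0]]; o=d['o']
    return o+D*((z-o[2])/D[:,2])[:,None]
E
python3 - <<'E'
from h import *
d=grab2('wrist'); np.savez('w2.npz',i=d['i'],P=d['P'],D=d['D'],o=d['o']); save('w2.png',d['i'])
print(d['s']['tool_pos'],d['s']['tool_rot'])
P=np.vstack([d['P'].reshape(-1,3),np.load('w1.npz')['P'].reshape(-1,3)]); P=P[np.isfinite(P).all(1)]
for x in np.arange(.77,.52,-.01):
    print('%.2f'%x,' '.join('%3d'%(1000*np.percentile(q,95)) if len(q:=P[(abs(P[:,0]-x)<.005)&(abs(P[:,1]-y)<.005)][:,2])>3 else '  .' for y in np.arange(.09,-.19,-.01)))
E
```

```text
[ 0.63752896 -0.00648641  0.191179  ] [ 3.14114252e+00 -1.44842918e-04  1.40166678e+00]
0.77 107 106 106 105 104 103 103 102 101 101 100  99   5  66   0   1   1   1   1   0  13 102 104 103 103 104 103 104 104
0.76 105 105 104 103 103 102 101 100 100  99  98  98  71  62   1   1   1   1   1   1   1   1 101 101 103 104 103 103 103
0.75 104 103 103 102 101 100  99  99  98  97  97  96  67  58   0   1   1   1   1   1   1   0   1   1 100 100 102 103 103
0.74 102 102 101 100  99  99  98  97  97  96  95  94  59  55   1   0   1   1   0   1   1   1   0   1   1   1  71  93 102
0.73 101 100  99  98  98  97  97 260  95  94 112  88  59  49   1   1   1   1   0   1   1   1   1   1   1   0  71  72  72
0.72  96  94  92  92  91  90  86 271 259  86 108 107  58  46   1   1   1   1   1   1   1   1   0   0   1  71  71  72  72
0.71  65  65  65  65  64  64  64 281 281 284  63  62   1   1   0   1   0   1   1   1   1   0   1   1   1  65  67  71  72
0.70  62  62  62  62  62  60  61 281 299 284 235   1   1   1   1   1   1   1   1   1   1   1   1   1   0  65  65  68  69
0.69   1   1  34  35  36  36  36 281 300 274
[... 1312 characters left out ...]
281 373 388 388   1   1   1   0   1   1   1   1   1 333   1   1   1   1   1   1   1   1   1   1
0.57   1   1   1   1 354 366 370 386 388 388 388 375   1   1   1   1   1 324 346   1   1   1   1   1   1   1   1   1   1
0.56   1   1   1   1   1 260   1 369 361 363 388 391 391 391   1   1   1 357 347   1   1   1   1   1   1   1   1   1   1
0.55   1   1   1   1   1   1   1   1   1   1   1 362 363 392 390 390 390 369 369 319   1   1   1   1   1   1   1   1   1
0.54   1   1   1   1   1   0   1   1   1   1   1   1   1   1 362 381 390 389 381 370   1   1   1   1   1   1   1   1   1
0.53   1   1   1   1   1   1   1   1   1   1   1   1   1   1   1   1 369 370 370 369   1   1   1   1   1   1   1   1   1
```

View pics/w2.png

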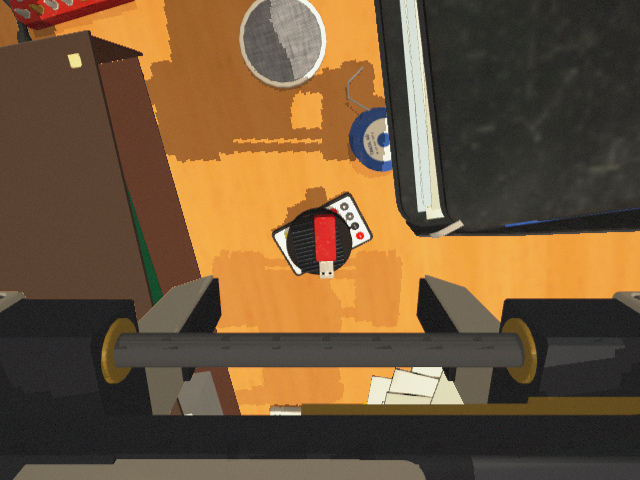

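Nearer wrist view: stick at (325,245) with its plug down, sink and tape round it, remote corners around (285–370, 195–272). A binder corner or white tab at (450,228) is close to where the gripper body will go, so I'll measure it precisely.

```bash
cat >> h.py <<'E'
def mrect(d,m,z,mn=60):
    n,l,st,_=cv2.connectedComponentsWithStats(cv2.morphologyEx(m.astype(np.uint8),cv2.MORPH_OPEN,np.ones((3,3))))
    for k in range(1,n):
        if st[k,4]>=mn:
            v,u=np.nonzero(l==k); print('  px',st[k,:4],rect(onplane(d,np.c_[u,v],z)))
E
python3 - <<'E'
from h import *
d=dict(np.load('w2.npz')); i,P=d['i'],d['P']; z=P[...,2]
hsv=cv2.cvtColor(i,cv2.COLOR_RGB2HSV);H,S,V=cv2.split(hsv)
box=np.zeros_like(z,bool);box[185:285,265:380]=1
red=((H<8)|(H>172))&(S>150)&box
print('red body');mrect(d,red,.051)
print('stick');mrect(d,box&(z>.0475)&(z<.056),.051)
print('sink+');mrect(d,box&(z>.036),.043)
print('tape+');mrect(d,box&(z>.018),.025)
print('remote+');mrect(d,box&(z>.004),.006)
gr=(S<80)&(z>.006)&(z<.014)
print('round');mrect(d,gr,.010,400)
t=(P[...,0]>.69)&(P[...,0]<.75)&(P[...,1]<.01)&(P[...,1]>-.06)&(z>.105)&(z<.15)
q=P[t];print('tab',len(q));print(np.round([q.min(0),q.max(0)],3) if len(q) else '')
for lo in (.098,.10,.102):
    t=(P[...,0]>.66)&(P[...,0]<.75)&(P[...,1]<.03)&(P[...,1]>-.06)&(z>lo)&(z<.15);q=P[t];print(lo,len(q),np.round([q.min(0),q.max(0)],3))
save('c3.png',cv2.resize(i[180:290,260:390],(780,660))[:600])
E
```

```text
red body
  px [314 214  23  47] c=(640.7,-25.2) 40.9x17.9 long-axis 82.7 deg z=51.0 n=1002
stick
  px [314 215  23  63] c=(639.6,-33.4) 55.7x17.9 long-axis 82.7 deg z=51.0 n=1208
sink+
  px [291 214  54  64] c=(633.1,-36.1) 59.3x39.3 long-axis -87.5 deg z=43.0 n=2254
tape+
  px [286 211  66  67] c=(633.2,-38.8) 62.9x59.6 long-axis 64.3 deg z=25.0 n=3400
remote+
  px [272 193 101  85] c=(638.7,-44.2) 85.8x73.1 long-axis 18.8 deg z=6.0 n=5124
round
  px [240   0  86  87] c=(632.2,130.6) 69.3x63.5 long-axis -9.7 deg z=10.0 n=6216
  px [338 199  27  38] c=(665.3,-22.8) 36.9x17.0 long-axis -68.9 deg z=10.0 n=408
tab 176
[[ 0.718 -0.019  0.105]
 [ 0.733 -0.007  0.114]]
0.098 314 [[ 0.715 -0.021  0.098]
 [ 0.75   0.03   0.114]]
0.1 211 [[ 0.715 -0.021  0.1  ]
 [ 0.749  0.029  0.114]]
0.102 199 [[ 0.716 -0.02   0.102]
 [ 0.733 -0.007  0.114]]
```

View pics/c3.png

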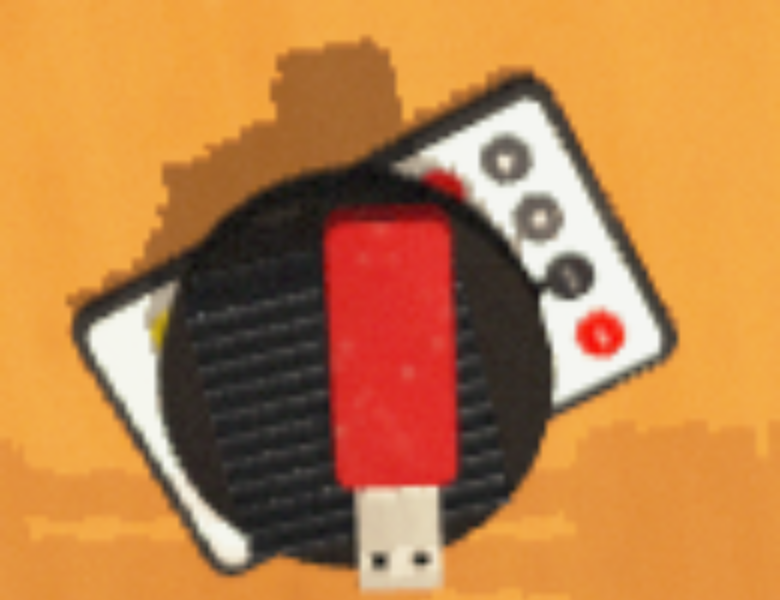

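Stick centre is (639.6, −33.4) mm with its long axis at 82.7°. Gripping across the width would put the 190 mm body into the binder tab (z 0.114 at x 0.72–0.73). Gripping the stick end to end (56 mm) puts the body along y, where it's clear. I'll do that: rotate first, then descend.

Call:
{"method": "step_arm", "body": {"plan": [[-1,-0.006,0.002,0.0,0.18],[-1,-0.012,0.004,0.01,0.36],[-1,-0.018,0.006,0.02,0.54],[-1,-0.0257,0.0065,0.03,0.72],[-1,-0.0257,0.0065,0.04,0.9],[-1,-0.0257,0.0065,0.05,1.08],[-1,-0.0257,0.0065,0.05,1.26],[-1,-0.0257,0.0065,0.05,1.44],[-1,-0.0257,0.0065,0.06,1.528],[-1,-0.0257,0.0065,0.06,1.528],[-1,-0.0257,0.0065,0.06,1.528]]}}

```text
time: 4.5
tool_pos: [0.6399, -0.0337, 0.131]
tool_rot: [-3.141, -0.0, -0.128]
contact_force: [-0.5, -0.0, 0.0]
opening: 0.0915
grip_force: 0.0
```

```bash
cat >> h.py <<'E'
def go(x,y,z,yawdeg):
    s=observe(); R=Ro.from_euler('xyz',s['tool_rot']).as_matrix()
    dl=R.T@(np.array([x,y,z])-s['tool_pos']); yaw=s['tool_rot'][2]
    tw=-((np.radians(yawdeg)-yaw+np.pi)%(2*np.pi)-np.pi)
    print('shift',np.round(dl,4),'twist %.3f'%tw,'rows>=%d'%max(np.linalg.norm(dl)/.06,abs(tw)/.18), 'q6 %.2f'%s['qpos'][5])
E
python3 - <<'E'
from h import *
go(.6396,-.0334,.040,-7.3)
d=grab2('wrist'); save('w3.png',d['i'])
i,P=d['i'],d['P'];z=P[...,2];H,S,V=cv2.split(cv2.cvtColor(i,cv2.COLOR_RGB2HSV))
mrect(d,near(P,.64,-.033,.05)&((H<8)|(H>172))&(S>150)&(z>.04)&(z<.06),.051)
mrect(d,near(P,.64,-.033,.05)&(z>.0475)&(z<.056),.051)
E
```

```text
shift [-0.0003 -0.0003  0.091 ] twist -0.000 rows>=1 q6 1.53
  px [279 226  60  28] c=(642.2,-26.8) 39.2x19.0 long-axis 82.7 deg z=51.0 n=1560
  px [279 228  83  26] c=(640.5,-34.4) 55.0x17.6 long-axis 82.7 deg z=51.0 n=1930
```

Call:
{"method": "step_arm", "body": {"plan": [[-1,0,0,0.04,0],[-1,0,0,0.07,0],[-1,0,0,0.09,0],[-1,0,0,0.09,0],[-1,0,0,0.09,0],[1,0,0,0.09,0],[1,0,0,0.09,0],[1,0,0,0.09,0],[1,0,0,0.09,0],[1,0,0,0.09,0],[1,0,0,0.09,0]], "grip_force": 8}}

```text
time: 5.92
tool_pos: [0.6398, -0.0338, 0.0408]
tool_rot: [-3.141, -0.0, -0.13]
contact_force: [0.1, -0.4, 2.0]
opening: 0.0556
grip_force: 8.0
```

Call:
{"method": "step_arm", "body": {"plan": [[1,0,0,-0.005,0],[1,0,0,-0.015,0],[1,0,0,-0.04,0],[1,0,0,-0.08,0],[1,0,0,-0.13,0],[1,0,0,-0.16,0],[1,0,0,-0.16,0]]}}

```text
time: 6.8
tool_pos: [0.6412, -0.034, 0.2045]
tool_rot: [3.141, -0.007, -0.13]
contact_force: [0.1, -0.5, -1.7]
opening: 0.0558
grip_force: 8.0
```

```bash
python3 - <<'E'
from h import *
d=grab2('wrist'); np.savez('w4.npz',**{k:d[k] for k in 'iPDo'}); save('w4.png',d['i'])
print(d['s']['opening'],d['s']['grip_force'],d['s']['tool_pos'])
e=dict(np.load('scene0.npz'));
for n in('side','scene'):
    e=grab2(n); i,P=e['i'],e['P'];z=P[...,2];H,S,V=cv2.split(cv2.cvtColor(i,cv2.COLOR_RGB2HSV))
    print(n)
    for x,y in((.497,-.44),(.58,-.28),(.515,.315),(.63,.133)):
        m=near(P,x,y,.07)&(z>.005)&(z<.015)&(S<90); mrect(e,m,.0095)
go(.497,-.441,.20,12)
E
```

```text
0.05581161841085114 8.000036180019379 [ 0.64119462 -0.03404938  0.20447446]
side
  px [332 376  39  41] c=(497.4,-442.9) 73.5x34.5 long-axis -79.9 deg z=9.5 n=904
  px [353 309  51  23] c=(580.6,-272.1) 87.6x64.2 long-axis -11.5 deg z=9.5 n=1039
  px [345 220  27  12] c=(630.4,128.9) 67.9x66.7 long-axis 79.4 deg z=9.5 n=257
scene
  px [468 308  39  19] c=(492.6,-441.9) 71.3x36.0 long-axis -79.8 deg z=9.5 n=427
  px [425 259  18  20] c=(591.0,-298.1) 79.3x34.5 long-axis 15.1 deg z=9.5 n=202
  px [191 205  23  11] c=(513.9,317.1) 55.0x53.5 long-axis 6.7 deg z=9.5 n=183
shift [-8.800e-02  4.223e-01 -4.000e-04] twist -0.340 rows>=7 q6 1.53
```

View pics/w4.png

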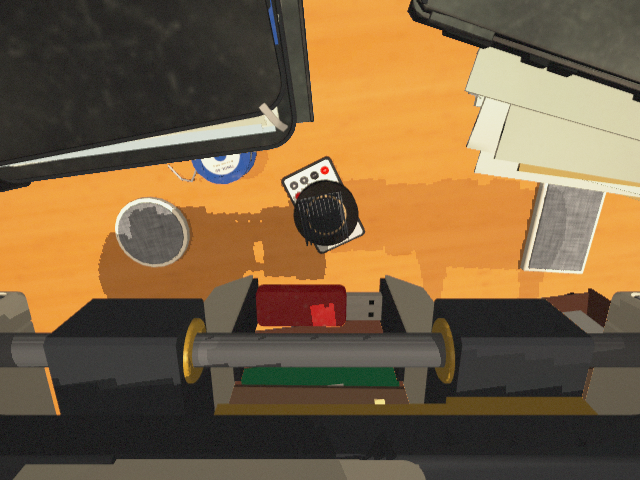

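The stick is held level end to end at (318,305). The pile below is undisturbed at (325,215), and the oblong rest is at (565,225). Now over the strip rest.

Call:
{"method": "step_arm", "body": {"plan": [[1,-0.012,0.055,0,-0.05],[1,-0.024,0.11,0,-0.1],[1,-0.036,0.165,0,-0.15],[1,-0.048,0.22,0,-0.2],[1,-0.06,0.275,0,-0.25],[1,-0.072,0.33,0,-0.305],[1,-0.084,0.385,0,-0.305],[1,-0.089,0.422,0,-0.305],[1,-0.089,0.422,0.03,-0.305],[1,-0.089,0.422,0.06,-0.305],[1,-0.089,0.422,0.06,-0.305],[1,-0.089,0.422,0.06,-0.305]]}}

```text
time: 8.45
tool_pos: [0.497, -0.4408, 0.141]
tool_rot: [3.141, -0.0, 0.175]
contact_force: [0.4, 0.1, 0.2]
opening: 0.0556
grip_force: 8.0
```

```bash
python3 - <<'E'
from h import *
d=grab2('wrist'); i,P=d['i'],d['P'];z=P[...,2];H,S,V=cv2.split(cv2.cvtColor(i,cv2.COLOR_RGB2HSV))
mrect(d,near(P,.497,-.442,.06)&(z>.005)&(z<.015)&(S<90),.010)
go(.4960,-.442,.021,10)
# sink from w4
d=dict(np.load('w4.npz'));i,P=d['i'],d['P'];z=P[...,2]
N=near(P,.635,-.04,.06)
print('sink');mrect(d,N&(z>.036)&(z<.05),.043)
print('tape');mrect(d,N&(z>.018)&(z<.05),.025)
print('rem');mrect(d,N&(z>.004)&(z<.05),.006)
E
```

```text
px [274 195  90  42] c=(500.8,-439.9) 70.8x33.6 long-axis -80.0 deg z=10.0 n=3716
shift [-0.0016  0.0006  0.1208] twist 0.001 rows>=2 q6 0.55
sink
tape
  px [294 182  64  64] c=(633.8,-39.3) 60.0x58.5 long-axis -7.5 deg z=25.0 n=3255
rem
  px [282 156  83  98] c=(636.2,-36.4) 85.6x63.5 long-axis 18.8 deg z=6.0 n=4902
```

Call:
{"method": "step_arm", "body": {"plan": [[1,0.0025,0,0.05,0],[1,0.0025,0,0.09,0],[1,0.0025,0,0.115,0],[1,0.0025,0,0.123,0],[1,0.0025,0,0.129,0],[1,0.0025,0,0.129,0],[1,0.0025,0,0.129,0]]}}

```text
time: 9.38
tool_pos: [0.4997, -0.4408, 0.0129]
tool_rot: [3.14, -0.001, 0.175]
contact_force: [0.0, 0.3, 0.3]
opening: 0.0558
grip_force: 8.0
```

Call:
{"method": "step_arm", "body": {"plan": [[-0.35,0,0,0,0],[-0.4,0,0,0,0],[-0.5,0,0,0,0],[-0.5,0,0,0,0],[-0.6,0,0,-0.03,0],[-0.6,0,0,-0.07,0],[-1,0,0,-0.12,0],[-1,0,0,-0.15,0],[-1,0,0,-0.15,0]]}}

```text
time: 10.5
tool_pos: [0.5002, -0.4413, 0.1648]
tool_rot: [3.137, -0.003, 0.175]
contact_force: [-1.4, 0.1, -0.2]
opening: 0.0915
grip_force: 0.0
```

```bash
python3 - <<'E'
from h import *
d=grab2('wrist'); i,P=d['i'],d['P'];z=P[...,2];H,S,V=cv2.split(cv2.cvtColor(i,cv2.COLOR_RGB2HSV))
N=near(P,.497,-.442,.06);red=((H<8)|(H>172))&(S>150)
print('rest');mrect(d,N&(z>.005)&(z<.022)&((S<90)|red),.010)
print('stick');mrect(d,N&(z>.0145)&(z<.025),.018);mrect(d,N&red,.018)
print(d['s']['tool_pos']); save('w5.png',i[120:300,180:450])
d=dict(np.load('w4.npz'));z=d['P'][...,2];save('c4.png',cv2.resize(d['i'][150:260,260:390],(780,660))[:600])
E
```

```text
rest
  px [275 193  84  39] c=(501.1,-439.8) 70.9x33.5 long-axis -80.1 deg z=10.0 n=3111
stick
  px [284 205  67  22] c=(500.4,-440.6) 55.3x18.2 long-axis -80.1 deg z=18.0 n=1263
  px [284 205  48  22] c=(499.1,-432.8) 39.3x18.2 long-axis -80.1 deg z=18.0 n=1008
[ 0.50024389 -0.44132504  0.16481428]
```

View pics/w5.png

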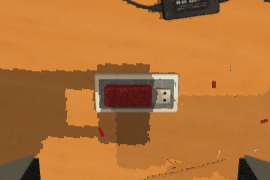

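View pics/c4.png

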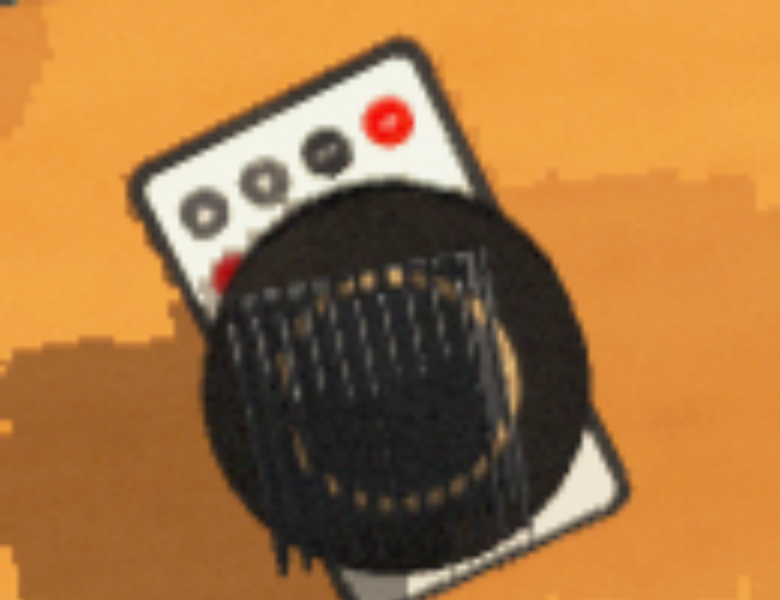

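The stick lies centred on the strip rest (w5, about (138,95)). In the c4 crop the sink's top corners are at (230,300), (485,250), (530,530) and (285,570), so its yaw is about 3°. Back to the pile.

```bash
python3 - <<'E'
from h import *
d=dict(np.load('w4.npz'))
q=onplane(d,np.array([[260+x/6,150+y/6] for x,y in((230,300),(485,250),(530,530),(285,570))]),.043);print(np.round(q,4),q.mean(0))
go(.634,-.037,.20,3.3)
E
```

```text
[[ 0.6543 -0.0175  0.043 ]
 [ 0.6564 -0.0552  0.043 ]
 [ 0.6143 -0.0567  0.043 ]
 [ 0.6123 -0.0204  0.043 ]] [ 0.63431766 -0.03746586  0.043     ]
shift [ 0.2027 -0.3739 -0.038 ] twist 0.117 rows>=7 q6 0.56
```

Call:
{"method": "step_arm", "body": {"plan": [[-1,0.02,-0.04,-0.036,0.02],[-1,0.045,-0.09,-0.036,0.04],[-1,0.072,-0.14,-0.036,0.06],[-1,0.1,-0.19,-0.036,0.08],[-1,0.127,-0.24,-0.036,0.117],[-1,0.155,-0.29,-0.036,0.117],[-1,0.18,-0.34,-0.036,0.117],[-1,0.203,-0.374,-0.02,0.117],[-1,0.203,-0.374,0.01,0.117],[-1,0.203,-0.374,0.04,0.117],[-1,0.203,-0.374,0.04,0.117],[-1,0.203,-0.374,0.04,0.117]]}}

```text
time: 12.05
tool_pos: [0.6342, -0.0368, 0.1219]
tool_rot: [-3.141, 0.0, 0.058]
contact_force: [-0.2, -0.1, 0.4]
opening: 0.0921
grip_force: 0.0
```

```bash
python3 - <<'E'
from h import *
d=grab2('wrist'); i,P=d['i'],d['P'];z=P[...,2]; np.savez('w6.npz',**{k:d[k] for k in 'iPDo'})
N=near(P,.635,-.04,.06)
print('sink');mrect(d,N&(z>.034)&(z<.05),.043)
print('tape');mrect(d,N&(z>.018)&(z<.05),.025)
m=N&(z>.018);v,u=np.nonzero(m);a,b=v.min()-5,u.min()-5;print(a,b)
save('c6.png',cv2.resize(i[a:a+120,b:b+160],(800,600)))
go(.634,-.037,.029,3.3)
E
```

```text
sink
  px [334 215   3  26] c=(645.0,-46.8) 17.2x1.3 long-axis 4.0 deg z=43.0 n=78
  px [295 218   3  25] c=(641.8,-21.4) 16.6x1.3 long-axis 2.3 deg z=43.0 n=75
  px [345 223   3  31] c=(638.1,-54.6) 21.0x1.3 long-axis 4.5 deg z=43.0 n=93
  px [301 240   3  22] c=(627.7,-25.9) 15.0x1.3 long-axis 2.6 deg z=43.0 n=66
tape
  px [280 192  85  82] c=(634.4,-39.1) 60.3x59.8 long-axis 3.3 deg z=25.0 n=5472
186 8
shift [-0.0007  0.      0.0936] twist -0.000 rows>=1 q6 1.33
```

View pics/c6.png

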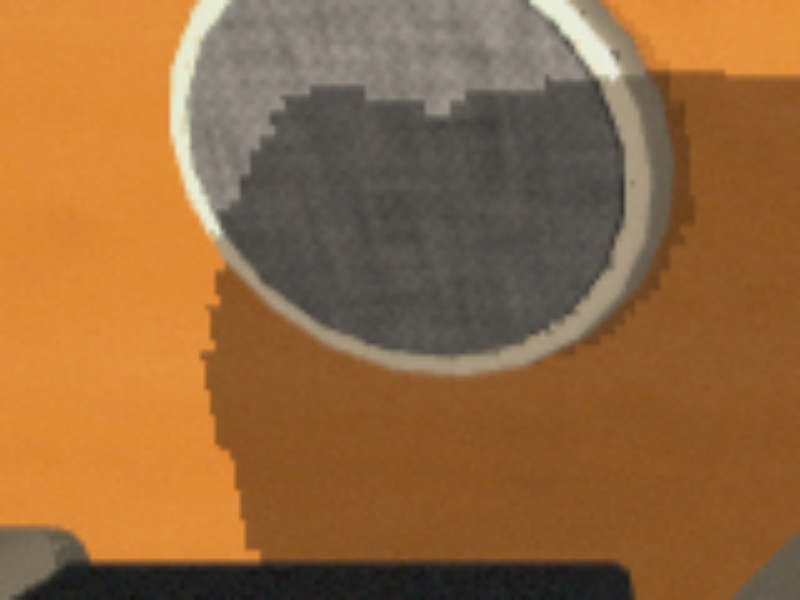

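That crop landed on the round rest and told me nothing. The fins are consistently at about 3.3°, so I'll use the sink-height cloud points for the centre.

```bash
python3 - <<'E'
from h import *
d=dict(np.load('w6.npz'));P=d['P'];z=P[...,2]
m=near(P,.635,-.038,.032)&(z>.037)&(z<.046); m=cv2.morphologyEx(m.astype(np.uint8),cv2.MORPH_OPEN,np.ones((4,2)))
n,l,st,_=cv2.connectedComponentsWithStats(m)
v,u=np.nonzero(np.isin(l,[k for k in range(1,n) if st[k,4]>25]));q=onplane(d,np.c_[u,v],.043);print(rect(q),np.round([q.min(0),q.max(0)],4))
E
```

```text
c=(632.9,-37.2) 40.2x38.5 long-axis 3.3 deg z=43.0 n=1280 [[ 0.6118 -0.0572  0.043 ]
 [ 0.6541 -0.0171  0.043 ]]
```

Call:
{"method": "step_arm", "body": {"plan": [[-1,-0.001,0.001,0.04,0],[-1,-0.001,0.001,0.075,0],[-1,-0.001,0.001,0.093,0],[-1,-0.001,0.001,0.093,0],[-1,-0.001,0.001,0.093,0],[1,-0.001,0.001,0.093,0],[1,-0.001,0.001,0.093,0],[1,-0.001,0.001,0.093,0],[1,-0.001,0.001,0.093,0],[1,-0.001,0.001,0.093,0],[1,-0.001,0.001,0.093,0],[1,-0.001,0.001,0.093,0],[1,-0.001,0.001,0.093,0]], "grip_force": 12}}

```text
time: 13.72
tool_pos: [0.6331, -0.0377, 0.0287]
tool_rot: [-3.141, 0.0, 0.058]
contact_force: [0.4, 0.6, -0.1]
opening: 0.0389
grip_force: 12.0
```

Call:
{"method": "step_arm", "body": {"plan": [[1,0,0,-0.005,0],[1,0,0,-0.015,0],[1,0,0,-0.04,0],[1,0,0,-0.08,0],[1,0,0,-0.13,0],[1,0,0,-0.17,0],[1,0,0,-0.17,0]]}}

```text
time: 14.6
tool_pos: [0.635, -0.038, 0.2037]
tool_rot: [3.14, -0.009, 0.058]
contact_force: [-0.3, -0.1, -2.5]
opening: 0.0393
grip_force: 12.0
```

```bash
python3 - <<'E'
from h import *
d=grab2('wrist'); i,P=d['i'],d['P'];z=P[...,2]; np.savez('w7.npz',**{k:d[k] for k in 'iPDo'})
N=near(P,.635,-.04,.06)
print('tape');mrect(d,N&(z>.018)&(z<.05),.025)
print('rem+');mrect(d,N&(z>.004)&(z<.05),.006)
print('round');mrect(d,near(P,.63,.132,.05)&(z>.006)&(z<.05),.010)
print(d['s']['opening'],d['s']['grip_force'])
go(.514,.316,.20,7)
E
```

```text
tape
  px [287 176  66  65] c=(634.1,-39.2) 60.0x59.9 long-axis 48.1 deg z=25.0 n=2366
rem+
  px [281 152  74  96] c=(636.5,-36.9) 85.9x63.1 long-axis 18.7 deg z=6.0 n=4978
round
  px [101 158  76  74] c=(633.6,132.4) 70.7x70.0 long-axis -6.9 deg z=10.0 n=4332
0.03933230694907047 11.995479762554169
shift [-9.910e-02 -3.601e-01  2.000e-04] twist -0.064 rows>=6 q6 1.33
```

Call:
{"method": "step_arm", "body": {"plan": [[1,-0.014,-0.05,0,-0.02],[1,-0.028,-0.1,0,-0.03],[1,-0.042,-0.15,0,-0.04],[1,-0.055,-0.2,0,-0.05],[1,-0.069,-0.25,0,-0.064],[1,-0.083,-0.3,0,-0.064],[1,-0.099,-0.36,0,-0.064],[1,-0.099,-0.36,0.04,-0.064],[1,-0.099,-0.36,0.06,-0.064],[1,-0.099,-0.36,0.06,-0.064],[1,-0.099,-0.36,0.06,-0.064]]}}

```text
time: 16.02
tool_pos: [0.5138, 0.3159, 0.139]
tool_rot: [-3.141, -0.0, 0.121]
contact_force: [-0.4, -0.1, -1.0]
opening: 0.0391
grip_force: 12.0
```

```bash
python3 - <<'E'
from h import *
d=grab2('wrist'); i,P=d['i'],d['P'];z=P[...,2]
H,S,V=cv2.split(cv2.cvtColor(i,cv2.COLOR_RGB2HSV))
mrect(d,near(P,.514,.316,.055)&(z>.005)&(z<.02)&(S<90),.010)
print(d['s']['tool_pos'],d['s']['tool_rot'],d['s']['opening']); save('w8.png',i)
E
```

```text
px [277 178  67  65] c=(521.5,323.7) 51.5x51.1 long-axis 5.9 deg z=10.0 n=4122
[0.51377596 0.31586446 0.13903788] [-3.14143639e+00 -2.23500311e-04  1.21451964e-01] 0.03907932168215413
```

View pics/w8.png

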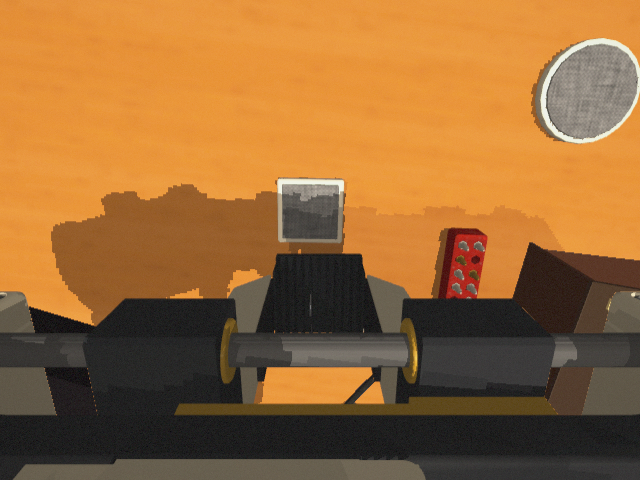

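The sink is held upright at (318,290). The square rest is at (310,210), measured at (521.5, 323.7) with yaw 5.9°. The bits at (465,263) are clear. Placing.

Call:
{"method": "step_arm", "body": {"plan": [[1,0.004,-0.003,0.03,0.018],[1,0.0086,-0.0068,0.07,0.018],[1,0.0086,-0.0068,0.1,0.018],[1,0.0086,-0.0068,0.115,0.018],[1,0.0086,-0.0068,0.12,0.018],[1,0.0086,-0.0068,0.125,0.018],[1,0.0086,-0.0068,0.125,0.018],[1,0.0086,-0.0068,0.125,0.018]]}}

```text
time: 17.08
tool_pos: [0.5216, 0.3239, 0.0145]
tool_rot: [-3.141, -0.001, 0.104]
contact_force: [-0.3, 0.7, -1.5]
opening: 0.0391
grip_force: 12.0
```

Call:
{"method": "step_arm", "body": {"plan": [[0,0,0,0,0],[-0.2,0,0,0,0],[-0.3,0,0,0,0],[-0.3,0,0,0,0],[-0.3,0,0,-0.03,0],[-0.3,0,0,-0.07,0],[-1,0,0,-0.12,0],[-1,0,0,-0.18,0],[-1,0,0,-0.19,0],[-1,0,0,-0.19,0]]}}

```text
time: 18.32
tool_pos: [0.5212, 0.3238, 0.204]
tool_rot: [-3.141, -0.001, 0.104]
contact_force: [0.3, -0.4, 0.2]
opening: 0.0911
grip_force: 0.0
```

```bash
python3 - <<'E'
from h import *
d=grab2('wrist'); i,P=d['i'],d['P'];z=P[...,2]
N=near(P,.5215,.3237,.055);H,S,V=cv2.split(cv2.cvtColor(i,cv2.COLOR_RGB2HSV))
print('rest+sink');mrect(d,N&(z>.005)&(z<.04),.010)
print('rest grey');mrect(d,N&(z>.005)&(z<.014)&(S<90),.010)
m=N&(z>.023)&(z<.032);print(m.sum());q=P[m];print(rect(q))
m2=N&(V<70);mrect(d,m2,.028)
print(d['s']['tool_pos'])
go(.634,-.039,.20,18.8)
E
```

```text
rest+sink
  px [292 176  55  53] c=(521.2,323.8) 51.5x50.8 long-axis -84.1 deg z=10.0 n=2843
rest grey
  px [292 176  54  53] c=(521.2,323.9) 50.8x50.8 long-axis 5.9 deg z=10.0 n=882
813
c=(521.2,324.1) 40.0x37.9 long-axis 6.3 deg z=28.3 n=813
  px [297 183  43  42] c=(524.2,324.6) 38.4x38.1 long-axis -84.1 deg z=28.0 n=1674
  px [ 36 278 576 202] c=(325.2,289.0) 666.9x244.8 long-axis -87.0 deg z=28.0 n=36634
  px [357 278 152  63] c=(428.9,197.9) 153.7x69.0 long-axis -84.1 deg z=28.0 n=2017
  px [288 333  50   8] c=(385.7,316.0) 49.8x7.9 long-axis -85.5 deg z=28.0 n=248
  px [442 365  14  16] c=(357.4,170.2) 18.8x13.7 long-axis 6.1 deg z=28.0 n=171
  px [486 367  61  37] c=(349.3,92.6) 64.4x46.1 long-axis -84.1 deg z=28.0 n=1473
[0.52123611 0.32377803 0.20403786]
shift [0.0752 0.3723 0.0026] twist -0.224 rows>=6 q6 1.90
```

The sink is centred on its rest. Now the tape at (634, −39).

Call:
{"method": "step_arm", "body": {"plan": [[-1,0.01,0.05,0,-0.04],[-1,0.02,0.1,0,-0.08],[-1,0.03,0.15,0,-0.12],[-1,0.04,0.2,0,-0.16],[-1,0.05,0.25,0,-0.2],[-1,0.06,0.3,0,-0.224],[-1,0.07,0.35,0,-0.224],[-1,0.0752,0.3723,0.02,-0.224],[-1,0.0752,0.3723,0.08,-0.224],[-1,0.0752,0.3723,0.13,-0.224],[-1,0.0752,0.3723,0.16,-0.224],[-1,0.0752,0.3723,0.18,-0.224],[-1,0.0752,0.3723,0.192,-0.224],[-1,0.0752,0.3723,0.192,-0.224],[-1,0.0752,0.3723,0.192,-0.224]]}}

```text
time: 20.25
tool_pos: [0.6349, -0.0386, 0.0122]
tool_rot: [3.141, -0.001, 0.328]
contact_force: [-0.2, 0.2, -0.7]
opening: 0.0915
grip_force: 0.0
```

Call:
{"method": "step_arm", "body": {"plan": [[1,0,0,0,0],[1,0,0,0,0],[1,0,0,0,0],[1,0,0,0,0],[1,0,0,0,0],[1,0,0,0,0]], "grip_force": 12}}

```text
time: 21.0
tool_pos: [0.6347, -0.0388, 0.0119]
tool_rot: [3.141, -0.0, 0.328]
contact_force: [-0.5, 0.3, 2.2]
opening: 0.0595
grip_force: 12.0
```

Call:
{"method": "step_arm", "body": {"plan": [[1,0,0,-0.005,0],[1,0,0,-0.015,0],[1,0,0,-0.04,0],[1,0,0,-0.09,0],[1,0,0,-0.14,0],[1,-0.015,-0.045,-0.14,0.04],[1,-0.03,-0.09,-0.14,0.084],[1,-0.045,-0.13,-0.14,0.084],[1,-0.056,-0.162,-0.14,0.084],[1,-0.056,-0.162,-0.13,0.084],[1,-0.056,-0.162,-0.13,0.084]]}}

```text
time: 22.38
tool_pos: [0.5295, 0.0963, 0.1414]
tool_rot: [3.141, 0.001, 0.244]
contact_force: [-0.6, 0.5, -0.2]
opening: 0.0597
grip_force: 12.0
```

```bash
python3 - <<'E'
from h import *
d=grab2('wrist'); i,P=d['i'],d['P'];z=P[...,2]
H,S,V=cv2.split(cv2.cvtColor(i,cv2.COLOR_RGB2HSV))
m=near(P,.633,.132,.055)&(z>.005)&(z<.02)
print('round');mrect(d,m,.010)
N=near(P,.636,-.037,.07);print('remote');mrect(d,N&(z>.003)&(z<.012),.006)
print(d['s']['tool_pos'],d['s']['tool_rot'],d['s']['opening']); save('w9.png',i)
go(.633,.132,.0165,14)
E
```

```text
round
  px [253  17 100 108] c=(632.5,133.6) 70.4x70.2 long-axis -76.0 deg z=10.0 n=8404
remote
  px [489  63  79 123] c=(636.4,-37.2) 85.7x53.2 long-axis 18.8 deg z=6.0 n=8305
[0.52945463 0.09627205 0.14142049] [3.14149069e+00 5.17980365e-04 2.43935904e-01] 0.059656433162389284
shift [ 0.1088 -0.0101  0.1251] twist -0.001 rows>=2 q6 1.36
```

View pics/w9.png

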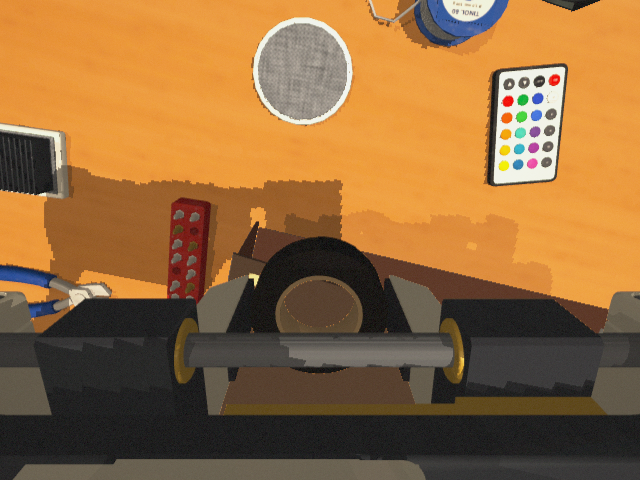

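I had the x sign wrong, so the tape hovers over the case; it's held at (318,300) and no harm was done. The round rest is at (302,70), measured at (633,133), and the remote lies free at (528,125). Moving over the rest and down.

Call:
{"method": "step_arm", "body": {"plan": [[1,0.04,-0.004,0,0],[1,0.08,-0.008,0,0],[1,0.109,-0.0106,0,0],[1,0.109,-0.0106,0.04,0],[1,0.109,-0.0106,0.08,0],[1,0.109,-0.0106,0.105,0],[1,0.109,-0.0106,0.117,0],[1,0.109,-0.0106,0.124,0],[1,0.109,-0.0106,0.124,0],[1,0.109,-0.0106,0.124,0]]}}

```text
time: 23.68
tool_pos: [0.6334, 0.1332, 0.0189]
tool_rot: [3.141, -0.002, 0.244]
contact_force: [0.9, 0.6, 0.0]
opening: 0.0594
grip_force: 12.0
```

Call:
{"method": "step_arm", "body": {"plan": [[-0.5,0,0,0,0],[-0.7,0,0,0,0],[-0.8,0,0,0,0],[-0.8,0,0,0,0],[-0.8,0,0,-0.03,0],[-0.8,0,0,-0.07,0],[-0.8,0,0,-0.12,0],[-1,0,0,-0.15,0],[-1,0,0,-0.15,0],[-1,0,0,-0.15,0]]}}

```text
time: 24.92
tool_pos: [0.6319, 0.1331, 0.1665]
tool_rot: [-3.141, 0.002, 0.244]
contact_force: [-0.8, 0.2, -0.0]
opening: 0.0919
grip_force: 0.0
```

```bash
python3 - <<'E'
from h import *
d=grab2('wrist'); i,P=d['i'],d['P'];z=P[...,2]
N=near(P,.633,.132,.055)
print('rest');mrect(d,N&(z>.005)&(z<.04),.010)
print('tape');mrect(d,N&(z>.022)&(z<.04),.029)
print(d['s']['tool_pos'])
go(.636,-.037,.166,18.8)
E
```

```text
rest
  px [277 169  83  84] c=(632.5,134.3) 73.3x70.5 long-axis -10.4 deg z=10.0 n=5360
tape
  px [282 180  74  73] c=(632.8,133.4) 60.5x59.4 long-axis 14.0 deg z=29.0 n=3002
[0.63193679 0.13313634 0.16646799]
shift [-3.690e-02  1.661e-01 -1.000e-04] twist -0.084 rows>=2 q6 1.42
```

Tape is centred. Now the remote: hover first with a re-measure, then descend gently.

Call:
{"method": "step_arm", "body": {"plan": [[-1,-0.012,0.055,0,-0.03],[-1,-0.024,0.11,0,-0.06],[-1,-0.0365,0.166,0,-0.084],[-1,-0.0365,0.166,0.05,-0.084],[-1,-0.0365,0.166,0.07,-0.084],[-1,-0.0365,0.166,0.07,-0.084],[-1,-0.0365,0.166,0.07,-0.084]]}}

```text
time: 25.85
tool_pos: [0.6377, -0.0366, 0.098]
tool_rot: [3.141, -0.0, 0.328]
contact_force: [-0.4, -0.3, -0.4]
opening: 0.0915
grip_force: 0.0
```

```bash
python3 - <<'E'
from h import *
d=grab2('wrist'); i,P=d['i'],d['P'];z=P[...,2]
N=near(P,.636,-.037,.07);print('remote');mrect(d,N&(z>.003)&(z<.012),.006)
go(.636,-.037,.002,18.8)
print(d['s']['tool_pos'])
E
```

```text
remote
  px [282 176  77 118] c=(637.1,-37.9) 85.9x51.8 long-axis 18.8 deg z=6.0 n=8645
shift [-0.0021 -0.0003  0.0966] twist 0.000 rows>=1 q6 1.07
[ 0.63765515 -0.03659731  0.09802642]
```

Call:
{"method": "step_arm", "body": {"plan": [[-1,-0.001,0.0005,0.04,0],[-1,-0.001,0.0005,0.075,0],[-1,-0.001,0.0005,0.09,0],[-1,-0.001,0.0005,0.0945,0],[-1,-0.001,0.0005,0.0955,0],[-1,-0.001,0.0005,0.0955,0],[-1,-0.001,0.0005,0.0955,0]]}}

```text
time: 26.78
tool_pos: [0.637, -0.0376, 0.0031]
tool_rot: [3.141, -0.001, 0.328]
contact_force: [-0.1, -0.1, -1.0]
opening: 0.0922
grip_force: 0.0
```

Call:
{"method": "step_arm", "body": {"plan": [[1,0,0,0,0],[1,0,0,0,0],[1,0,0,0,0],[1,0,0,0,0],[1,0,0,0,0],[1,0,0,0,0],[1,0,0,0,0]], "grip_force": 12}}

```text
time: 27.65
tool_pos: [0.6365, -0.0375, 0.0022]
tool_rot: [-3.142, -0.0, 0.328]
contact_force: [0.0, -1.4, -0.2]
opening: 0.0515
grip_force: 12.0
```

Call:
{"method": "step_arm", "body": {"plan": [[1,0,0,-0.004,0],[1,0,0,-0.012,0],[1,0,0,-0.04,0],[1,0,0,-0.09,0],[1,0,0,-0.14,0],[1,0,0,-0.18,0],[1,-0.025,0.04,-0.19,0.1],[1,-0.05,0.08,-0.19,0.2],[1,-0.08,0.12,-0.19,0.3],[1,-0.105,0.16,-0.19,0.4],[1,-0.128,0.204,-0.19,0.53],[1,-0.128,0.204,-0.19,0.53],[1,-0.128,0.204,-0.19,0.53]]}}

```text
time: 29.28
tool_pos: [0.5809, -0.2715, 0.1925]
tool_rot: [-3.141, -0.0, -0.202]
contact_force: [0.5, 0.2, 0.4]
opening: 0.0521
grip_force: 12.0
```

```bash
python3 - <<'E'
from h import *
d=grab2('wrist'); i,P=d['i'],d['P'];z=P[...,2]; np.savez('w10.npz',**{k:d[k] for k in 'iPDo'})
H,S,V=cv2.split(cv2.cvtColor(i,cv2.COLOR_RGB2HSV))
print('rest');mrect(d,near(P,.581,-.272,.075)&(z>.006)&(z<.014)&(S<90),.010)
print(d['s']['tool_pos'],d['s']['tool_rot'],d['s']['opening']); save('w10.png',i)
Q=P.reshape(-1,3); Q=Q[np.isfinite(Q).all(1)]
for n in('side0','scene0','w1'):
    q=np.load(n+'.npz')['P'].reshape(-1,3); q=q[np.isfinite(q).all(1)]; Q=np.vstack([Q,q])
Q=Q[Q[:,2]<.15]
for x in np.arange(.69,.5,-.01):
    print('%.2f'%x,' '.join('%3d'%(1000*np.percentile(q,95)) if len(q:=Q[(abs(Q[:,0]-x)<.005)&(abs(Q[:,1]-y)<.005)][:,2])>2 else '  .' for y in np.arange(-.15,-.41,-.01)))
E
```

```text
rest
  px [282 156  68  53] c=(602.2,-272.9) 61.1x47.6 long-axis 78.4 deg z=10.0 n=3306
[ 0.58093832 -0.27148084  0.19251981] [-3.14102355e+00 -1.88765018e-04 -2.01712439e-01] 0.052051009146251236
0.69   0  63  64  69  69  69  69  69  71  72  72  72  72  72  88 102 103 103 104 104 104 104 104 103 103 103
0.68   1  62  63  69  69  69  69  69  69  69  70  71  72  72  72  72  88 101 103 103 103 103 103 103 103 103
0.67   1  57  59  68  69  69  69  69  69  69  69  69  69  71  72  72  72  72  72  94 103 103 104 104 103 103
0.66   1  57  58  58  59  67  68  68  69  69  69  69  69  69  69  70  71  72  72  72  72  95 103 103 104 103
0.65   1   1   0   1  57  57  59  67  67  68  68  68  68  69  69  69  69  69  71  72  72  72  72  93 102 103
0.64   1   1   1   1   1   1   1  56  57  58  64  67  67  68  68  68  68  69  69  69  70  71  72  70  71 101
0.63   1   1   1   0   1   1   1   1   1   1  10  57  58  59  65  67  68  68  68  69  68  69  69  71  72  73
0.62   1   1   1   1   1   1   1   1   1   5  11  11  11  11  56  58  59  62  65  67  68  68  70  73  74  75
0.61   1   1   1   1   1   0   
[... 467 characters left out ...]
11   9   1   1   1   1   1   1   1   1   1   1
0.56   1   1   1   1   1   1   1   0   8  11  11  11  11  11  11   8   1   1   1   1   1   1   1   1   1   1
0.55   0   1   1   1   1   1   1   1   9  11  11  11  11  11  11   4   1   1   1   1   1   1   1   1   1   1
0.54   1   1   1   1   1   1   1   1   7   8  10  10  10  11  11   1   1   1   1   1   1   1   1   1   1   1
0.53   1   1   1   1   1   1   1   1   1   1   1   1   1   7   8   1   1   1   1   1   1   1   1   1   1   1
0.52 126 126 126 126 126 126 126 126 126 127 126 126 126 126 127 126   1   1   1   0   1   1   1   1   1   1
0.51 126 127 127 127 127 127 127 127 126 127 127 127 127 127 127 126   0   0   1   1   1   1   1   1   0   8
```

View pics/w10.png

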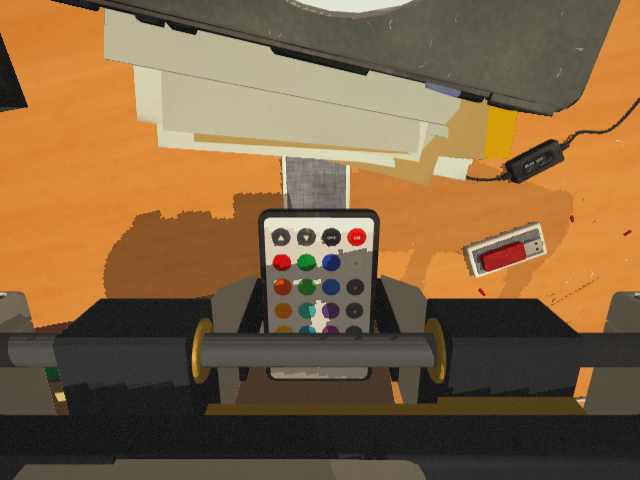

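The remote is held level at (320,290). The rest's far end at (315,183) sits under the edge of the papers. I'll get the rest's outline from the earlier unobstructed frames (w4, w7).

```bash
python3 - <<'E'
from h import *
for n in('w4','w7','w10'):
    d=dict(np.load(n+'.npz'));i,P=d['i'],d['P'];z=P[...,2];S=cv2.cvtColor(i,cv2.COLOR_RGB2HSV)[...,1]
    m=near(P,.585,-.272,.075)&(z>.006)&(z<.014)&(S<90); print(n);mrect(d,m,.010)
    a=np.radians(-11.6);u=np.array([np.cos(a),np.sin(a)]);w=np.array([-u[1],u[0]])
    v_,u_=np.nonzero(m);q=onplane(d,np.c_[u_,v_],.010)[:,:2]-[.581,-.272]; L=q@u;W=q@w
    for k in np.arange(-.06,.061,.01):
        t=W[(L>k)&(L<=k+.01)]
        if len(t)>10: print('   L%4d'%(k*1e3),len(t),np.round(np.percentile(t,[1,99])*1e3,1))
    print('   Lrange',np.round(np.percentile(L,[.3,99.7])*1e3,1))
    pm=near(P,.6,-.29,.09)&(z>.04)&(z<.09); q=P[pm]; L=(q[:,:2]-[.581,-.272])@u; W=(q[:,:2]-[.581,-.272])@w
    for k in np.arange(-.1,.05,.02):
        t=(W>k)&(W<=k+.02)
        if t.sum()>5: print('   paper W%4d'%(k*1e3),'minL %.1f'%(np.percentile(L[t],.5)*1e3),'z',np.round(np.percentile(q[t,2][L[t]<L[t].min()+.01],[5,50,95]),3))
E
```

```text
w4
  px [523 183  83  91] c=(584.3,-266.9) 89.0x62.6 long-axis -10.9 deg z=10.0 n=5362
   L -49 128 [-24.8  34.9]
   L -39 570 [-25.4  35.6]
   L -29 585 [-25.3  35.8]
   L -19 596 [-25.2  35.5]
   L  -9 611 [-25.   35.5]
   L   0 624 [-24.9  36. ]
   L  10 639 [-24.9  36.1]
   L  20 660 [-24.7  36.7]
   L  30 669 [-24.7  36.3]
   L  40 304 [-23.6  36.2]
   Lrange [-42.   45.3]
   paper W -19 minL 44.0 z [0.054 0.057 0.06 ]
   paper W   0 minL 48.9 z [0.056 0.058 0.066]
   paper W  20 minL 50.5 z [0.056 0.057 0.067]
   paper W  40 minL 51.8 z [0.056 0.058 0.067]
w7
  px [499 217  90  94] c=(585.0,-266.8) 90.5x62.9 long-axis -10.9 deg z=10.0 n=4974
   L -49 88 [-25.   35.7]
   L -39 507 [-25.3  35.6]
   L -29 543 [-25.3  35.7]
   L -19 549 [-24.8  36.2]
   L  -9 560 [-24.9  36.1]
   L   0 574 [-24.9  36.2]
   L  10 587 [-24.9  36.1]
   L  20 604 [-24.4  36.9]
   L  30 614 [-24.4  36.4]
   L  40 371 [-23.9  37.1]
   Lrange [-41.6  46.7]
   paper W -39 minL 38.9 z [0.069 0.069 0.069]
   paper W -19 minL 44.2 z [0.054 0.057 0.06 ]
   paper W   0 minL 49.0 z [0.056 0.058 0.067]
   paper W  20 minL 50.5 z [0.056 0.057 0.067]
   paper W  40 minL 51.7 z [0.056 0.058 0.067]
w10
  px [282 156  68  53] c=(602.2,-272.9) 61.1x47.6 long-axis 78.4 deg z=10.0 n=3306
   L  -9 202 [-26.3  33. ]
   L   0 724 [-27.   32.9]
   L  10 735 [-26.7  33.4]
   L  20 740 [-26.5  33.2]
   L  30 717 [-25.5  33.7]
   L  40 196 [-8.4 33.6]
   Lrange [-2.9 43.9]
   paper W-100 minL 30.3 z [0.061 0.063 0.066]
   paper W -80 minL 30.7 z [0.06  0.063 0.065]
   paper W -60 minL 35.6 z [0.056 0.058 0.06 ]
   paper W -39 minL 40.5 z [0.054 0.056 0.06 ]
   paper W -19 minL 45.1 z [0.054 0.058 0.06 ]
   paper W   0 minL 49.2 z [0.056 0.058 0.066]
   paper W  20 minL 50.6 z [0.056 0.057 0.067]
   paper W  40 minL 51.7 z [0.056 0.057 0.067]
```

Rest centre is about L=+5, W=+4 mm from the hover point, and the papers overhang its far corner from L≈44. I'll descend at L=−4 to stay clear of the papers, slide to L=+2, then set down. That's within tolerance.

Call:
{"method": "step_arm", "body": {"plan": [[1,-0.004,-0.0035,0.03,0],[1,-0.004,-0.0035,0.08,0],[1,-0.004,-0.0035,0.12,0],[1,-0.004,-0.0035,0.15,0],[1,-0.004,-0.0035,0.166,0],[1,-0.004,-0.0035,0.175,0],[1,-0.004,-0.0035,0.175,0],[1,-0.002,-0.0035,0.175,0],[1,0.0,-0.0035,0.175,0],[1,0.002,-0.0035,0.175,0],[1,0.002,-0.0035,0.175,0],[1,0.002,-0.0035,0.175,0]]}}

```text
time: 30.82
tool_pos: [0.5836, -0.2688, 0.0172]
tool_rot: [-3.141, 0.0, -0.202]
contact_force: [0.5, -0.6, -0.4]
opening: 0.0516
grip_force: 12.0
```

Call:
{"method": "step_arm", "body": {"plan": [[1,0.0015,0,0.001,0],[1,0.0015,0,0.004,0],[1,0.0015,0,0.004,0],[1,0.0015,0,0.0042,0]]}}

```text
time: 31.32
tool_pos: [0.5851, -0.2691, 0.0129]
tool_rot: [-3.141, 0.0, -0.202]
contact_force: [-0.9, -0.1, -0.6]
opening: 0.0519
grip_force: 12.0
```

Call:
{"method": "step_arm", "body": {"plan": [[-0.3,0,0,0,0],[-0.4,0,0,0,0],[-0.5,0,0,0,0],[-0.5,0,0,0,0],[-0.5,-0.002,0,-0.03,0],[-0.5,-0.004,0,-0.07,0],[-0.5,-0.004,0,-0.12,0],[-1,-0.004,0,-0.17,0],[-1,-0.01,0,-0.19,0],[-1,-0.01,0,-0.19,0],[-1,-0.01,0,-0.19,0]]}}

```text
time: 32.7
tool_pos: [0.5745, -0.2666, 0.2007]
tool_rot: [-3.14, 0.003, -0.202]
contact_force: [0.3, -0.0, -0.2]
opening: 0.0912
grip_force: 0.0
```

```bash
python3 - <<'E'
from h import *
d=grab2('wrist'); i,P=d['i'],d['P'];z=P[...,2]
N=near(P,.585,-.27,.07);S=cv2.cvtColor(i,cv2.COLOR_RGB2HSV)[...,1]
print('remote');mrect(d,N&(z>.0135)&(z<.02),.016)
print('rest+remote');mrect(d,N&(z>.006)&(z<.02)&(S<255),.010)
m=N&(z>.0135)&(z<.02);a=np.radians(-11.6);u=np.array([np.cos(a),np.sin(a)]);w=np.array([-u[1],u[0]])
for nm,m,zz in(('remote',N&(z>.0135)&(z<.02),.016),('rest',N&(z>.006)&(z<.0125),.010)):
    v_,u_=np.nonzero(m);q=onplane(d,np.c_[u_,v_],zz)[:,:2]-[.581,-.272];print(nm,np.round(np.percentile(q@u,[.3,99.7])*1e3,1),np.round(np.percentile(q@w,[.3,99.7])*1e3,1))
print(d['s']['tool_pos'])
e=grab2('side');P=e['P'];z=P[...,2]
for nm,m,zz in(('remote',near(P,.585,-.27,.07)&(z>.0135)&(z<.022),.016),('both',near(P,.585,-.27,.07)&(z>.006)&(z<.022),.010)):
    v_,u_=np.nonzero(m);q=onplane(e,np.c_[u_,v_],zz)[:,:2]-[.581,-.272];print('side',nm,np.round(np.percentile(q@u,[.3,99.7])*1e3,1),np.round(np.percentile(q@w,[.3,99.7])*1e3,1))
E
```

```text
remote
  px [291 145  58  92] c=(585.4,-268.7) 85.1x51.8 long-axis -11.6 deg z=16.0 n=4974
rest+remote
  px [286 145  68  93] c=(583.5,-269.1) 88.3x61.4 long-axis -11.0 deg z=10.0 n=5852
remote [-38.9  45.3] [-21.7  29.8]
rest [-42.   45.6] [-27.8  34.3]
[ 0.574463   -0.26663306  0.20073457]
side remote [-40.6  43.2] [-25.5  30.2]
side both [-44.1  44.2] [-32.8  39. ]
```

The remote is about 2 mm from its rest's centre, aligned and flat, and the other three were checked as they were placed. Handing in.

```bash
python3 -c "
from cell import *
print(hand_in())"
```

```text
the job is handed in; nothing more can be done
None
```

I handed the job in: the stick, heat sink, tape and remote each lie flat on their own rests, measured within about 2 mm of centre and lined up with the sides. The solder spool and bit block were never approached, and no verdict was returned.

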